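# Free the wafer packet caught under the ratchet tier

## Task

A wafer packet is caught under the round plate of the ratchet stand. Without dragging the packet out under the load, lift the plate's rail by its knob until its lug comes up against the stop screw under the collar, gently and without straining it, and let it settle on the pawl; then take the packet out and lay it flat in the middle of the slate mat. Last, press the pawl's tab, with no more force than it needs, to let the plate down fully home, and leave the pawl sprung back and the other things on the table where they stand.

Things in the scene. Friction and masses are not known exactly. Their poses are not given: they have to be found in the camera images.
- stand: Fixed ratchet stand: dark wooden foot (100 x 110 x 12 mm, 8 to 108 mm along +x) and steel post (30 mm wide, 14 mm deep, top at z = 168 mm). Origin on the table under the axis of the toothed rail that slides upright in front of the post; z up, round plate towards -x, pawl tab towards +y.
- rail (a joint): Height of rail and plate above home, m: 0 = home, about 0.007 at the start (on the packet). It rises tooth by tooth past the clicking pawl (ripple about 3 N), which holds it from sinking at 0.010, 0.022, 0.034, 0.046 and 0.058. Weight 0.37 to 0.68 kg. The guide is damped (60 N per m/s): a freed rail sinks by itself at 0.05 to 0.12 m/s.
- knob (a point): Point on the axis of the lifting knob on the rail's top, 202 mm above the table when home; it rises with the rail. Upright round wooden grip, diameter 24 mm, from 14 mm below this point to 12 mm above it, then a cap of diameter 32 mm up to 26 mm above it.
- lug_top (a point): Middle of the top face of the rail's stop lug (10 x 18 x 8 mm, on the rail's -y side), 75 mm above the table when home; it rises with the rail until it meets the stop screw under the collar.
- plate (a point): Centre of the underside of the round dark wooden plate (radius 45 mm, 8 mm thick) carried by the rail, 60 mm to the stand's -x from the rail; 6 mm above the table when home.
- collar: Dark steel stop collar clamped on the post. Origin on the rail's axis, level with the collar's flat underside. Under it hangs a fixed stop screw with a flat foot, turned out 4 to 12 mm below the underside (differs each time, not measured); the lug's top meets this foot with the rail 36 to 61 mm up, which must be felt. Over 22 N between lug and screw counts as straining it.
- pawl (a joint): Angle of the sprung pawl, rad. 0 = home in the teeth; grows as its tab is pressed down; clear of the teeth beyond about 0.22, stop at 0.30. It springs back when let go.
- tab (a point): Middle of the top of the pawl's thumb tab, a flat dark steel pad 26 x 26 x 5 mm, 92 mm to the stand's +y from the rail, 68 mm above the table. Pressed down it turns about a pivot 68 mm towards the rail: pawl clear after about 15 mm, stop at 20 mm; 1 to 4 N; over 20 N counts as forcing it. Hold it down until the plate is home.
- caught_packet: Loose wrapped wafer packet, stiff, 40 (x) x 88 (y) x 14 mm, 30 g. Origin at the middle of its underside; y along its length, z up. At the start it lies flat on the table, its +y end about 20 mm under the round plate, the rest standing out to the stand's -y, where it can be gripped across its 40 mm width, about 20 mm from the middle towards its -y end.
- slate: Fixed black slate mat, 200 (x) x 250 (y) x 6 mm, where the packet is to be laid. Origin at the middle of its underside, on the table.
- pepper_mill: Dark wooden mill, 57 mm wide, 174 mm tall, loose; leave it.
- table_fork: Loose steel table fork, 205 x 25 x 9 mm; leave it.
- service_bell: Counter bell, domed, 75 mm across, 57 mm tall, loose; leave it.
Not all that is in view belongs to the job. Of the things that look like the caught_packet, take the one that is farthest from the robot's base at the start.

How it is judged (in metres and radians):
On the way, in this order (a step that is already met when the one before it is completed fails the run):
1. the rail's lug is up against the stop screw of the collar (contact force between rail and collar above 1 N), for 0.05 s.
2. the knob is let go and the rail stands still on the pawl, well up (value of joint rail above 0.03 m and contact force between the fingers and rail below 0.1 N and velocity of joint rail between -0.01 and 0.01 m/s), for 0.3 s.
3. the packet lies flat and let go on the slate while the plate is still up (horizontal distance between caught_packet and slate below 0.06 m and height (world z) of caught_packet below 0.012 m and angle between caught_packet's own z axis and vertical below 0.12 rad and contact force between caught_packet and slate above 0.1 N and linear speed of caught_packet below 0.02 m/s and value of joint rail above 0.03 m and contact force between the fingers and caught_packet below 0.1 N), for 0.3 s.
At the end, for the whole second after the job is handed in: The plate is fully home (within 3 mm), the pawl has sprung back (within 0.06 rad), and the packet lies flat and still on the slate mat, its middle within 60 mm of the mat's middle (value of joint rail below 0.003 m and value of joint pawl below 0.06 rad and horizontal distance between caught_packet and slate below 0.06 m and height (world z) of caught_packet below 0.012 m and angle between caught_packet's own z axis and vertical below 0.12 rad and contact force between caught_packet and slate above 0.1 N and linear speed of caught_packet below 0.02 m/s); the robot touches nothing.
It fails at once if the lug strains the collar's stop screw (more than 22 N) (contact force between rail and collar above 22 N).
It fails at once if the pawl is forced (more than 20 N from the fingers) (contact force between the fingers and pawl above 20 N).
It fails at once if the packet is dragged under the load (moved 20 mm with the plate less than 15 mm up) (distance of caught_packet from where it was at the start of the episode above 0.02 m and value of joint rail below 0.015 m and not (horizontal distance between caught_packet and slate below 0.09 m)).
It fails at once if a bystander is moved more than 30 mm (distance of any of pepper_mill, table_fork, service_bell from where it was at the start of the episode above 0.03 m).
It also fails if it takes over 72 s, if anything falls off the work surface, if the arm or the gripper's body presses on something with over 40 N, if the wrist force passes 120 N, or if a joint passes its speed limit or range.

## Robot

A 6-joint arm with a two-finger parallel gripper is mounted at the origin on a cart in front of the work surface, level with it; the furniture and walls round the work are solid. World frame = base frame: x ahead of the robot, y to its left, z up, the work surface at z = 0. Lengths are in mm, angles in rad, forces in N, time in s.
With the tool pointing down it reaches from about 300 to 950 mm from the base axis. Payload 3.1 kg.
Tool frame: the origin (TCP) lies at the very end of the fingers, on their centre line; the grasp point (between the pads) lies 19 mm behind it; z points along the fingers, y is the direction in which the jaws open and shut (so a half turn about z gives the same grasp; the last joint's range is limited). The gripper opens to 85 mm and grips with 20 to 120 N. Pads are 22 mm wide; open, the fingers measure 114 mm over their backs; the gripper's body (76 mm by 85 mm) begins 54 mm behind the grasp point. The pads swing forward as they close: fully open they stand 13 mm farther back than shut.
Start: joints at [-1.282, 0.308, 1.634, -0, 1.2, -0.07], TCP at [219.443, -585.215, 199.072] pointing down, gripper open.
Joint ranges: [-3.06, 3.06], [-0.79, 1.96], [0.05, 2.63], [-1.19, 4.34], [0.05, 2.64], [-2.94, 2.94]. Speed limits (rad/s): [2.79, 2.79, 3.14, 3.14, 3.14, 3.14].

## Interface

Orientations are given as a unit quaternion [w, x, y, z].
In Python, from workcell import get_obs, imaging, hand_in, finder gives the robot as it stands.
- The arm moves only by the shell command python3 -m pendant 'ROWS' [FORCE]. ROWS is a JSON object of lists of equal length, an entry for each row: "xyz": the shift along the world's x, y, z in cm, a list of three; "twist": the turn about the world's z in degrees; "jaw": the finger opening in cm, from 0 to 8.54. In form: {"xyz": [[dx, dy, dz], ...], "twist": [twist, ...], "jaw": [jaw, ...]}. A call has exactly 10 rows; each row is the pose to reach, as a shift and turn from the pose commanded when the call began; what a row does not reach only later rows make up. A row lasts 1/8 s, in which the tool goes at most 62.5 mm and 10.7 degrees, less where a joint would pass 70% of its speed; a pose out of reach is approached as far as the arm can. A call with a gripper value outside its range is refused whole. The fingers move at their own pace and stop on an object; FORCE is the grip in N (left out, the last holds). Time passes only in rows, so rows that repeat a pose let the fingers close, or fill a call up. It gives the time, the measured TCP pose, the force and the opening at its end, in the units of the state.
- get_obs(): the state, without advancing time (a new reading comes with each control period).
- imaging.get_image(name): name is "scene" or "top"; returns (picture, depth): 400x640x3 uint8, red, green, blue; 400x640 float32, mm along the optical axis (not along the pixel's ray), 0 where there is no reading.
- imaging.calibration(name): a dict with "mtx" (3x3 intrinsics, pixels), "k1" (the pictures are not rectified: a ray, as slopes to the right and down, at radius r is drawn at 1 + k1 r^2 times it, then the intrinsics apply), "rvec" (rotation vector, rad) and "tvec" (3), from world to camera coordinates, as OpenCV has them. Camera axes: x right, y down, z forward; pixel columns grow to the right and rows downward; lengths in mm; the calibration is good to about 2 mm. A picture is of the moment at which its call begins. calibration takes no time and is no camera call.
- hand_in(): hands the job in, once; it reports no verdict.
Trained networks look in the newest picture that a camera, given by its name, has taken for a name from the list of things; names that differ only in an ending like _2 or _b are one class to them, and where a whole thing is asked for, a point or a joint stands for the part that bears it (a point fixed in the world has none). Each returns a list of dicts, best first, with "p" (0 to 1); they miss things now and then, are a little off and sometimes report something else, mostly with a low value. They report only what shows in the picture. A call takes as long as a camera call. They do not tell look-alikes from the thing itself.
- finder.cut_out(camera, label): "mask" (400x640 bool, what is visible of it) and "rect" ([centre column, centre row, width, height] in pixels, round what is visible of it).
The state is a dict: "t": time; "joint_pos": joint angles; "joint_velocities": joint speeds; "tau": joint torques, N m; "eef_pos": TCP position; "eef_rot": TCP orientation; "wrist_force": force on the tool from outside, world axes, zero at the start; "torque": the same for the moment, N m; "finger_gap": finger opening in mm.
Only numpy, scipy, OpenCV 4.12 (cv2) and the standard library are available. Lean on these libraries where they do the work, as an engineer would, in place of code of your own. Each camera call takes 0.05 s, during which the arm holds its last target.

## Working session

There is one attempt and no reset: what is moved stays moved. The work goes in short steps, Python scripts to look and compute and a shell command to move; the robot and the scene stay as the last step left them, time stands still between calls to the robot, and variables do not carry over. Pictures are saved under pics/ and viewed, and the job is handed in when it is done.

```bash
ls; mkdir -p pics
cat > h.py <<'E'
import numpy as np, cv2
from workcell import get_obs, imaging, hand_in, finder
def cal(n):
    c=imaging.calibration(n); R=cv2.Rodrigues(np.array(c["rvec"],float))[0]
    return np.array(c["mtx"],float),float(c["k1"]),R,np.array(c["tvec"],float).ravel()
def rays(n,u,v):
    K,k1,R,t=cal(n)
    p=np.stack([np.ravel(u),np.ravel(v)],-1).astype(float)[:,None]
    q=cv2.undistortPoints(p,K,np.array([k1,0,0,0,0]))[:,0]
    return q
def to_world(n,u,v,d):
    K,k1,R,t=cal(n); q=rays(n,u,v); d=np.ravel(d)
    pc=np.c_[q*d[:,None],d]
    return (pc-t)@R
def on_z(n,u,v,z):
    K,k1,R,t=cal(n); q=rays(n,u,v); r=np.c_[q,np.ones(len(q))]@R; o=-R.T@t
    return o+r*((z-o[2])/r[:,2])[:,None]
def proj(n,P):
    K,k1,R,t=cal(n)
    return cv2.projectPoints(np.atleast_2d(P).astype(float),R,t,K,np.array([k1,0,0,0,0]))[0][:,0]
def snap(n,f):
    im,d=imaging.get_image(n); cv2.imwrite('pics/'+f,im[:,:,::-1]); np.save('pics/'+f+'.npy',d); return im,d
E
python3 - <<'E'
from h import *
for n in("scene","top"):
    im,d=snap(n,n+"0.png"); K,k,R,t=cal(n); print(n,-R.T@t,R[2],k,K[0,0])
print(get_obs())
E
```

```text
pics
scene [ 65.43958968 924.56564806 865.22350736] [ 0.40582482 -0.7005505  -0.58697123] -0.03483500456644509 506.7330169072084
top [ 368.94725909   83.58052123 1193.34675665] [ 0.19832594 -0.02437757 -0.97983292] -0.03598797432881806 411.3299010127821
{'t': 0.1, 'joint_pos': array([-1.28168436e+00,  3.08939847e-01,  1.63506674e+00,  8.44708885e-06,
        1.19976056e+00, -6.96567584e-02]), 'joint_velocities': array([ 5.05838406e-04, -2.10591242e-03, -3.18733405e-03, -2.52034490e-05,
        1.13219249e-03, -9.70154872e-05]), 'tau': array([ 1.16212223e-04, -4.16404903e+01, -2.77645129e+01, -1.16381934e-04,
        4.01234283e-03,  1.12774549e-05]), 'eef_pos': array([ 219.21344917, -584.39880758,  197.94482207]), 'eef_rot': array([-1.08113808e-03,  9.83953416e-01,  1.78422231e-01, -1.15150825e-04]), 'wrist_force': array([-0.30896057,  0.04024848,  0.80824856]), 'torque': array([-0.03671895, -0.03153607, -0.02758238]), 'finger_gap': 85.7963441984588}
```

View pics/scene0.png

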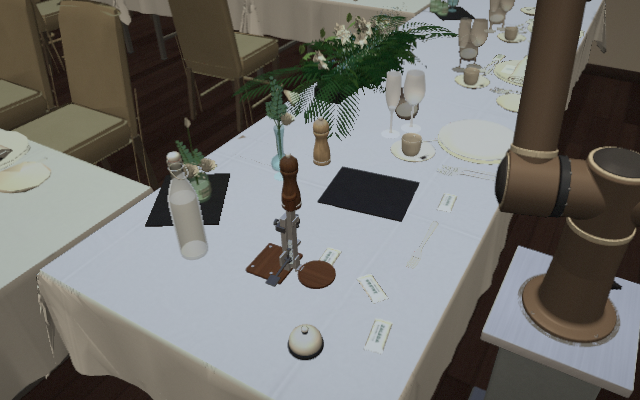

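View pics/top0.png

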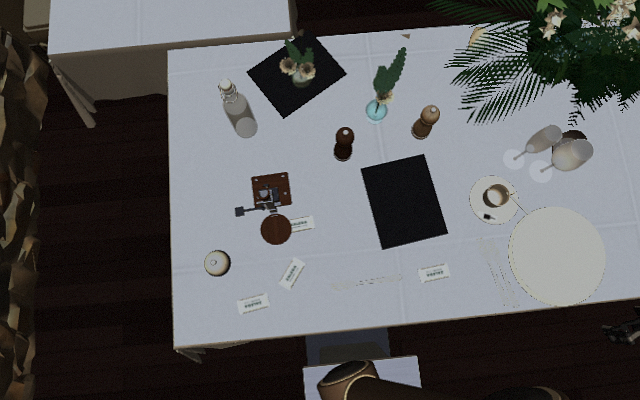

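Run:
```python
from h import *
a=cv2.imread('pics/scene0.png');b=cv2.imread('pics/top0.png')
cv2.imwrite('pics/c1.png',cv2.resize(a[140:300,230:410],None,fx=4.4,fy=3.7,interpolation=cv2.INTER_CUBIC)[:600])
cv2.imwrite('pics/c2.png',cv2.resize(b[120:320,200:460],None,fx=3,fy=3,interpolation=cv2.INTER_CUBIC))
for cam in("scene","top"):
    d=np.load(f'pics/{cam}0.png.npy')
    for l in["stand","rail","knob","lug_top","plate","collar","pawl","tab","caught_packet","slate","pepper_mill","table_fork","service_bell"]:
        for o in finder.cut_out(cam,l)[:6]:
            m=o["mask"]; v,u=np.nonzero(m&(d>0))
            if len(v)==0: continue
            P=to_world(cam,u,v,d[v,u]); 
            print(cam,l,round(o["p"],2),np.round(o["rect"]),np.round(np.median(P,0)),np.round(P.min(0)),np.round(P.max(0)))
            np.save(f'pics/m_{cam}_{l}_{int(o["rect"][0])}.npy',m)
```

```text
scene stand 0.85 [288. 243.  94.  95.] [594. 215.  20.] [491.  -8.  -4.] [767. 310. 237.]
scene rail 0.84 [309. 240.  56.  95.] [570. 210.  22.] [491.  -2.  -2.] [777. 248. 237.]
scene knob 0.77 [310. 244.  54.  92.] [566. 211.  21.] [491.  72.  -4.] [679. 248. 237.]
scene knob 0.65 [305. 343.  33.  34.] [447. 391.  33.] [419. 349.  -1.] [502. 416.  59.]
scene lug_top 0.7 [309. 239.  48.  94.] [569. 210.  22.] [492.  11.  -2.] [761. 248. 237.]
scene plate 0.56 [310. 241.  54.  92.] [568. 210.  22.] [491.   8.  -3.] [758. 248. 237.]
scene pawl 0.72 [278. 267.  22.  37.] [594. 268.  57.] [577. 215.  -2.] [639. 310.  91.]
scene pawl 0.37 [309. 241.  50.  96.] [570. 210.  22.] [491.  -8.  -4.] [761. 248. 237.]
scene tab 0.35 [290. 243.  91.  97.] [594. 215.  20.] [491.   0.  -3.] [755. 310. 237.]
scene caught_packet 0.82 [378. 336.  32.  36.] [331. 289.  11.] [309. 231.  -4.] [356. 330.  17.]
scene caught_packet 0.79 [372. 286.  28.  28.] [404. 172.  11.] [363. 125.  -2.] [453. 206.  17.]
scene caught_packet 0.72 [333. 256.  20.  13.] [543. 121.  12.] [527.  89.   5.] [565. 150.  17.]
sc
[... 1538 characters left out ...]
.  10.] [312. 239.  -3.] [360. 326.  18.]
top caught_packet 0.62 [293. 273.  24.  31.] [406. 166.  11.] [364. 129.   2.] [450. 201.  19.]
top caught_packet 0.51 [303. 223.  23.  17.] [546. 124.  11.] [526.  90.   0.] [568. 158.  19.]
top slate 0.56 [403. 202.  85.  94.] [ 582. -179.    6.] [ 450. -295.   -6.] [727. -67.  14.]
top slate 0.48 [264. 210.  54.  74.] [593. 202.  18.] [493. 150.  -5.] [702. 308. 236.]
top pepper_mill 0.93 [345. 145.  23.  38.] [740. -12. 121.] [724. -49.  -6.] [838.  13. 175.]
top table_fork 0.77 [368. 286.  69.  17.] [363. -35.   4.] [ 350. -140.   -7.] [375.  53.  14.]
top service_bell 0.61 [218. 262.  29.  21.] [454. 368.  36.] [420. 339.  -3.] [494. 408.  59.]
```

View pics/c1.png

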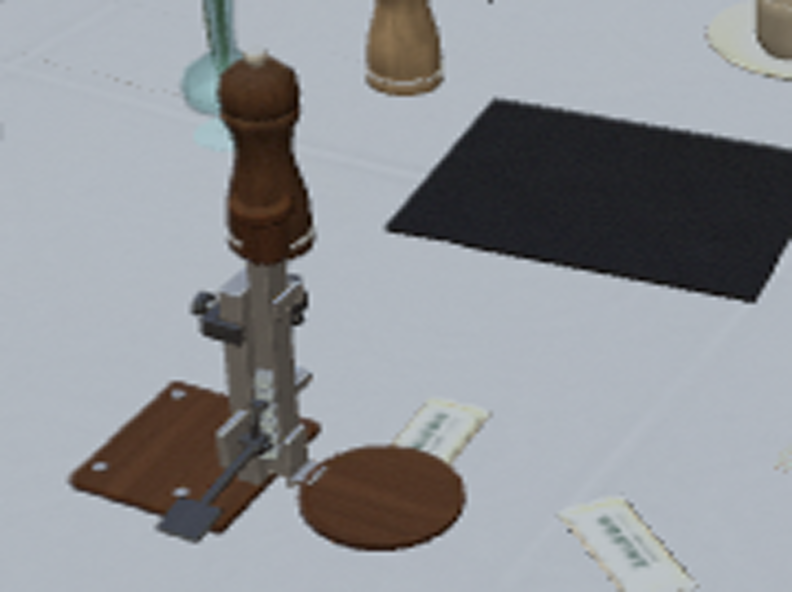

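View pics/c2.png

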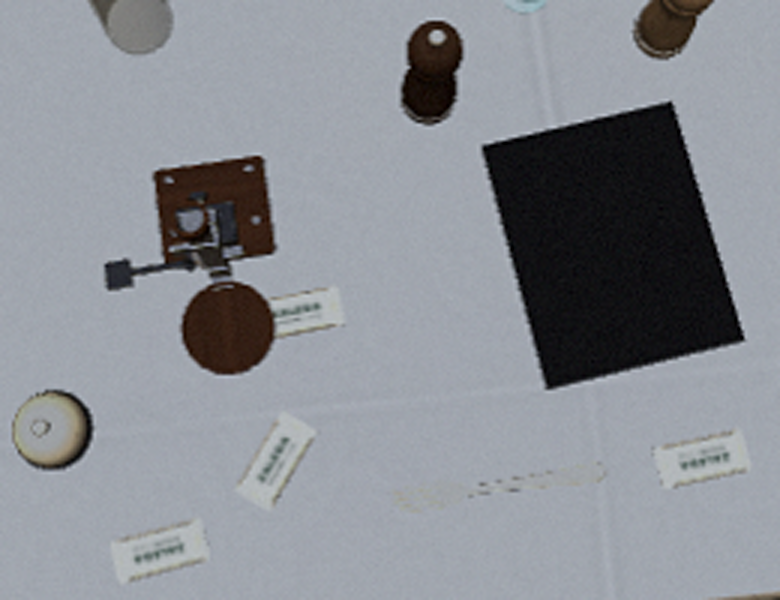

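```bash
cat > cloud.py <<'E'
from h import *
from scipy.optimize import least_squares
def cloud(cam,f):
    d=np.load(f); v,u=np.nonzero(d>0); P=to_world(cam,u,v,d[v,u]); im=cv2.imread(f[:-4]); return P,im[v,u].astype(int),u,v
def circ(P):
    r=least_squares(lambda p:np.hypot(P[:,0]-p[0],P[:,1]-p[1])-p[2],[*P[:,:2].mean(0),30]); return r.x
E
python3 - <<'E'
from cloud import *
for cam in("scene","top"):
    P,c,u,v=cloud(cam,f'pics/{cam}0.png.npy')
    near=(P[:,0]>450)&(P[:,0]<740)&(P[:,1]>60)&(P[:,1]<340)
    brown=(c[:,2]>c[:,0]+25)&(c.sum(1)<330)
    def box(n,m): 
        if m.sum(): print(cam,n,m.sum(),np.round(np.median(P[m],0)),np.round(P[m].mean(0),1),np.round(P[m].min(0)),np.round(P[m].max(0)))
    box('cap',near&(P[:,2]>225)); box('knob',near&(P[:,2]>175)); 
    m=near&brown&(P[:,2]>14)&(P[:,2]<30)&(P[:,0]<590); box('plate',m)
    w=np.c_[u,v][m].astype(np.int32); hull=cv2.convexHull(w)[:,0]
    # edges at known z 21
    e=on_z(cam,hull[:,0],hull[:,1],20.5); print('plate circ',circ(e))
    m=near&brown&(P[:,2]>5)&(P[:,2]<18)&(P[:,0]>590); box('foot',m)
    w=P[m][:,:2].astype(np.float32); print('foot rect',cv2.minAreaRect(w))
    m=near&(P[:,1]>275)&(P[:,2]>35); box('tab',m); print(cv2.minAreaRect(P[m][:,:2].astype(np.float32)))
    dark=c.sum(1)<120
    m=dark&(P[:,0]>430)&(P[:,0]<750)&(P[:,1]>-320)&(P[:,1]<-40)&(abs(P[:,2]-6)<8); box('slate',m); print(cv2.minAreaRect(P[m][:,:2].astype(np.float32)))
    import glob
    for f in glob.glob(f'pics/m_{cam}_caught*')+glob.glob(f'pics/m_{cam}_slate*'):
        mk=np.load(f)[v,u]; q=P[mk&(P[:,2]>-5)&(P[:,2]<25)][:,:2].astype(np.float32); print(f,cv2.minAreaRect(q), np.hypot(*q.mean(0)))
print(proj("scene",[[600,195,209],[600,195,235]]),proj("top",[[600,195,235]]))
E
```

```text
scene cap 77 [588. 214. 231.] [590.8 212.  230.8] [579. 190. 225.] [610. 220. 237.]
scene knob 240 [591. 213. 211.] [591.5 211.6 210. ] [579. 190. 175.] [610. 220. 237.]
scene plate 784 [534. 202.  19.] [534.2 201.7  19.4] [491. 156.  15.] [579. 248.  25.]
plate circ [534.76429869 201.80628762  44.57426887]
scene foot 808 [666. 224.  12.] [661.4 220.2  11.7] [601. 152.   5.] [702. 266.  17.]
foot rect ((651.9935302734375, 209.29124450683594), (98.58781433105469, 112.45359802246094), 2.406497001647949)
scene tab 125 [590. 296.  56.] [590.3 296.2  56. ] [577. 275.  51.] [604. 310.  61.]
((590.8837280273438, 292.2724304199219), (26.933027267456055, 34.66058349609375), 3.721748113632202)
scene slate 3262 [ 579. -167.    6.] [ 580.4 -169.8    6.2] [ 450. -288.   -0.] [719. -63.  13.]
((584.3768920898438, -175.41348266601562), (248.07920837402344, 202.00953674316406), 7.344536304473877)
pics/m_scene_caught_packet_447.npy ((368.843994140625, -236.5098419189453), (38.254886627197266, 94.8687973022461), 6.357045650482178) 433.22406
pics/m_scene_caught_packet_372.npy ((408.2661437988281, 163.7
[... 1608 characters left out ...]
6259766, 88.22940826416016), 9.693199157714844) 437.33234
pics/m_top_caught_packet_293.npy ((406.873046875, 164.60455322265625), (37.298622131347656, 85.71086120605469), 53.05476379394531) 438.45752
pics/m_top_caught_packet_303.npy ((547.4567260742188, 123.91609191894531), (40.373741149902344, 66.64418029785156), 6.143798828125) 560.2497
pics/m_top_slate_403.npy ((588.53369140625, -179.41860961914062), (256.62347412109375, 209.50302124023438), 8.39547348022461) 610.85364
pics/m_top_slate_263.npy ((600.5472412109375, 221.5548095703125), (139.39056396484375, 211.39859008789062), 85.79344940185547) 631.3412
[[290.48883812 199.52634974]
 [289.7975934  189.84125581]] [[266.17174514 190.6560563 ]]
```

Candidates for the packet (top view): (303,223) under the plate at about 557 mm range, and (293,273), (253,304) and (434,273), all at about 438 mm. The close crop shows the first one caught under the plate, so I choose it. The slate is at (403,202). The other mat, at (296,75), has flowers on it and isn't the one.

Run:
```python
from cloud import *
for cam in("scene","top"):
    P,c,u,v=cloud(cam,f'pics/{cam}0.png.npy')
    m=(P[:,0]>570)&(P[:,0]<650)&(P[:,1]>150)&(P[:,1]<250)&(P[:,2]>62)&(P[:,2]<172)
    a=np.deg2rad(3); s=(P-[596,204.5,0]); X=s[:,0]*np.cos(a)+s[:,1]*np.sin(a); Y=-s[:,0]*np.sin(a)+s[:,1]*np.cos(a)
    dark=(c.sum(1)<210)&m
    i=np.nonzero(m)[0]
    for z0 in range(62,172,6):
        k=dark&(P[:,2]>=z0)&(P[:,2]<z0+6); k2=m&(P[:,2]>=z0)&(P[:,2]<z0+6)
        if k2.sum(): print(cam,z0,k.sum(),k2.sum(), (np.round([X[k].min(),X[k].max(),Y[k].min(),Y[k].max()]) if k.sum() else ''))
for cam,(y0,y1,x0,x1) in dict(scene=(205,285,260,330),top=(175,230,235,300)).items():
    b=cv2.imread(f'pics/{cam}0.png')[y0:y1,x0:x1]; b=np.clip(b*2.0,0,255).astype(np.uint8)
    cv2.imwrite(f'pics/d_{cam}.png',cv2.resize(b,None,fx=7.4,fy=7.4,interpolation=cv2.INTER_CUBIC))
```

```text
scene 62 12 58 [-5. 10. 16. 34.]
scene 68 4 48 [-3.  1. 25. 28.]
scene 74 5 45 [ -4.   0. -11.  28.]
scene 80 10 46 [ -7.   1. -11.  28.]
scene 86 8 38 [-5.  2.  7. 23.]
scene 92 1 30 [-5. -5.  7.  7.]
scene 98 0 36 
scene 104 0 35 
scene 110 1 33 [-4. -4. -6. -6.]
scene 116 0 34 
scene 122 5 33 [ -5.  -1. -26.   3.]
scene 128 11 32 [ -7.  22. -19.  19.]
scene 134 29 46 [ -5.  44. -29.  23.]
scene 140 39 75 [ -7.  41. -27.  22.]
scene 146 7 53 [-6. 39.  0. 22.]
scene 152 3 42 [-11.   9. -11.   6.]
scene 158 0 45 
scene 164 7 72 [-7. -4. -8.  9.]
scene 170 2 10 [-5. -4. -2.  6.]
top 62 14 16 [ -5.  12. -11.  39.]
top 68 11 21 [ -5.  15. -12.  35.]
top 74 7 17 [ -5.   2. -29.  23.]
top 80 11 24 [ -5.   9. -27.  26.]
top 86 8 11 [-6.  4. -8. 21.]
top 92 3 6 [-5. -5. -9.  8.]
top 98 3 5 [-5.  3. -6. 14.]
top 104 4 6 [ -6.  -4. -10.   6.]
top 110 3 3 [-6. -5. -8.  3.]
top 116 6 6 [ -5.  10. -13.   2.]
top 122 4 4 [ -6.  -2. -26.   7.]
top 128 4 5 [ -5.   9. -15.   0.]
top 134 5 5 [ -4.  43. -31.   7.]
top 140 43 49 [ -4.  44. -31.  18.]
top 146 56 58 [ -9.  43. -30.  19.]
top 152 13 13 [ -9.   6. -27.   3.]
top 158 20 30 [-11.  19. -27.   7.]
top 164 5 56 [-11.  10. -16.  -4.]
top 170 1 3 [-5. -5. -2. -2.]
```

View pics/d_scene.png

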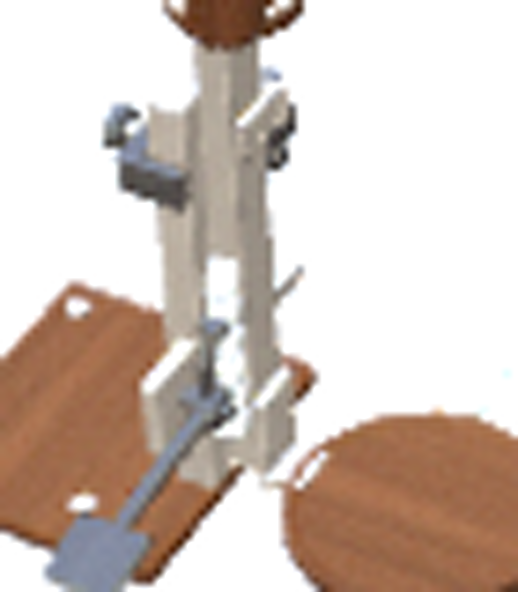

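```bash
python3 -m pendant '{"xyz":[[0,0,6],[5,10,9],[20,42,9],[37.7,79,9],[37.7,79,9],[37.7,79,9],[37.7,79,9],[37.7,79,9],[37.7,79,9],[37.7,79,9]],"twist":[0,10,20,30,40,50,60,70,75,75],"jaw":[8.5,8.5,8.5,8.5,8.5,8.5,8.5,8.5,8.5,8.5]}' 20
```

```text
t: 2.65
eef_pos: [461.8, -77.9, 284.7]
eef_rot: [0.001, 0.672, 0.741, 0.0]
wrist_force: [0.8, 0.2, 0.6]
finger_gap: 84.8
```

Run:
```python
from cloud import *
a=np.deg2rad(3)
def st(X,Y,z): return [596+X*np.cos(a)-Y*np.sin(a),204.5+X*np.sin(a)+Y*np.cos(a),z]
for z in (74,82,110,115,120,125,130,140): print(z,proj("scene",[st(0,-20,z),st(0,-26,z)]).round(1).tolist())
P,c,u,v=cloud("scene",'pics/scene0.png.npy')
for vv in range(214,252):
  r=[]
  for uu in (295,296,297,298,299,300):
    k=(u==uu)&(v==vv)
    if k.any():
      p=P[k][0]; r.append(f"{p[1]-204.5:.0f},{p[2]:.0f},{c[k][0].sum()}")
  print(vv,r)
print(get_obs()['eef_pos'])
```

```text
74 [[297.3, 243.7], [298.6, 242.2]]
82 [[297.1, 241.1], [298.4, 239.6]]
110 [[296.5, 232.0], [297.8, 230.5]]
115 [[296.4, 230.3], [297.7, 228.8]]
120 [[296.3, 228.6], [297.6, 227.2]]
125 [[296.2, 227.0], [297.5, 225.5]]
130 [[296.1, 225.3], [297.4, 223.8]]
140 [[295.9, 221.9], [297.2, 220.4]]
214 ['-24,159,296', '-24,159,293', '-29,156,352', '-192,3,483', '-193,3,548', '-198,-0,550']
215 ['-17,162,270', '-23,158,272', '-27,155,233', '-22,161,405', '-192,1,546', '-192,2,550']
216 ['-10,166,317', '-9,168,429', '-12,166,469', '-12,167,405', '-191,-2,546', '-188,2,550']
217 ['-10,164,325', '-8,166,471', '-10,165,278', '-11,165,284', '-181,4,542', '-184,2,550']
218 ['-4,166,481', '-8,163,269', '-8,164,236', '-13,161,252', '-29,146,416', '-185,-2,546']
219 ['-1,166,313', '-10,159,237', '-15,156,249', '-27,145,176', '-178,1,543']
220 ['-2,162,227', '-7,159,216', '-12,154,232', '-11,157,254', '-24,145,129', '-174,1,550']
221 ['1,162,215', '-5,157,219', '-11,153,270', '-12,153,194', '-29,137,106', '-167,4,543']
222 ['-3,155,219', '-4,155,193', '-17,144,135', '-21,141,109', '-26,137,92', '-167
[... 1916 characters left out ...]
-5,88,212', '-11,82,207', '-15,79,210', '-89,1,342', '-90,2,541']
245 ['-3,85,216', '-4,85,204', '-12,78,208', '-86,-1,381', '-86,2,533', '-88,1,551']
246 ['-3,82,213', '-4,83,213', '-9,78,302', '-82,1,534', '-85,-2,550', '-86,-1,549']
247 ['-2,80,213', '-4,78,212', '-11,73,388', '-78,2,543', '-79,1,548', '-83,-1,550']
248 ['-1,77,213', '-4,76,212', '-11,70,344', '-75,1,542', '-78,-1,553', '-80,-2,551']
249 ['1,77,214', '-4,73,213', '-9,68,310', '-71,2,541', '-74,0,551', '-78,-3,551']
250 ['-1,71,213', '-8,65,214', '-8,67,306', '-69,0,539', '-71,-1,551', '-76,-4,550']
251 ['0,70,210', '-3,67,215', '-9,62,303', '-68,-1,543', '-68,-1,552', '-70,-1,553']
[461.80982409 -77.86103483 284.71584227]
```

```bash
python3 -m pendant '{"xyz":[[6,12,0],[10,20,0],[13.4,28.2,0],[13.4,28.2,0],[13.4,28.2,0],[13.4,28.2,0],[13.4,28.2,0],[13.4,28.2,0],[13.4,28.2,0],[13.4,28.2,0]],"twist":[0,0,0,0,0,0,0,0,0,0],"jaw":[8.5,8.5,8.5,8.5,8.5,8.5,8.5,8.5,8.5,8.5]}'
```

```text
t: 3.9
eef_pos: [595.1, 201.3, 284.6]
eef_rot: [0.0, 0.673, 0.74, 0.0]
wrist_force: [-0.0, 0.3, -0.9]
finger_gap: 84.9
```

Run:
```python
from h import *
im,d=snap("scene","s1.png"); o=get_obs(); print(o['eef_pos'],o['wrist_force'])
cv2.imwrite('pics/s1c.png',cv2.resize(im[60:300,200:420,::-1],None,fx=2.5,fy=2.5))
```

```text
[595.07368312 201.50479387 284.59651541] [ 0.31356471 -0.03133937 -1.29030132]
```

View pics/s1c.png

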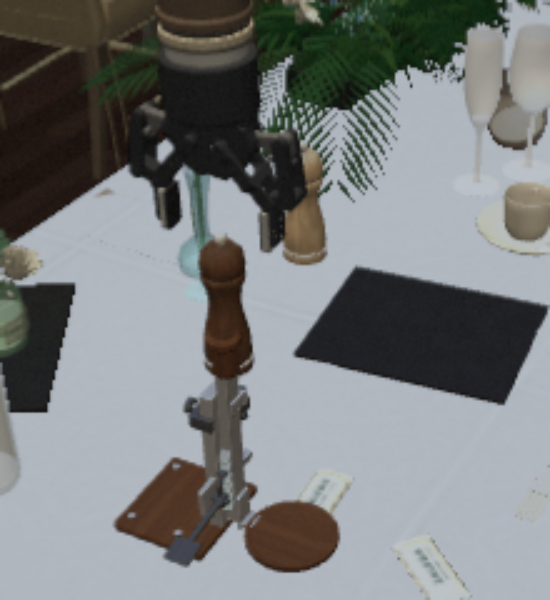

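The open fingers straddle the knob (crop about (225,360)). I'll correct by +1 mm in x and +3 mm in y, then descend.

```bash
python3 -m pendant '{"xyz":[[0.1,0.3,0],[0.1,0.3,-2],[0.1,0.3,-5],[0.1,0.3,-8],[0.1,0.3,-9.6],[0.1,0.3,-9.6],[0.1,0.3,-9.6],[0.1,0.3,-9.6],[0.1,0.3,-9.6],[0.1,0.3,-9.6]],"twist":[0,0,0,0,0,0,0,0,0,0],"jaw":[8.5,8.5,8.5,8.5,8.5,8.5,4,3,2,1.5]}' 25
python3 -m pendant '{"xyz":[[0,0,0],[0,0,0],[0,0,0],[0,0,0],[0,0,0],[0,0,0],[0,0,0],[0,0,0],[0,0,0],[0,0,0]],"twist":[0,0,0,0,0,0,0,0,0,0],"jaw":[1.5,1.5,1.5,1.5,1.5,1.5,1.5,1.5,1.5,1.5]}' 25
```

```text
t: 5.2
eef_pos: [597.3, 205.5, 189.6]
eef_rot: [0.001, 0.672, 0.741, 0.001]
wrist_force: [0.5, -0.5, 2.2]
finger_gap: 30.1
t: 6.45
eef_pos: [597.3, 205.5, 189.5]
eef_rot: [0.001, 0.672, 0.741, 0.001]
wrist_force: [1.1, 0.5, 6.3]
finger_gap: 30.0
```

The gap of 30 mm means the pads closed on the cap's rim. I'll open, go 9 mm lower and close again.

```bash
python3 -m pendant '{"xyz":[[0,0,0],[0,0,0],[0,0,-0.5],[0,0,-0.9],[0,0,-0.9],[0,0,-0.9],[0,0,-0.9],[0,0,-0.9],[0,0,-0.9],[0,0,-0.9]],"twist":[0,0,0,0,0,0,0,0,0,0],"jaw":[4.5,5,5,5,3,2,2,1.5,1.5,1.5]}' 25
```

```text
t: 7.7
eef_pos: [597.2, 205.3, 178.9]
eef_rot: [0.001, 0.672, 0.741, 0.001]
wrist_force: [4.6, 0.6, -6.1]
finger_gap: 29.8
```

Run:
```python
from h import *
for n in("scene","top"):
  im,d=snap(n,n+"2.png"); o=get_obs(); print(o['eef_pos'],o['wrist_force'],o['finger_gap'])
  c=im[100:300,220:380] if n=="scene" else im[130:270,200:340]
  cv2.imwrite(f'pics/{n}2c.png',np.clip(cv2.resize(c[:,:,::-1],None,fx=3,fy=3,interpolation=cv2.INTER_CUBIC)*1.6,0,255).astype(np.uint8))
```

```text
[597.19607531 205.27588034 178.83774924] [ 5.87111112  0.19486427 -4.60825006] 30.06016371367868
[597.20756524 205.28833076 178.85682181] [ 5.78365477  0.68232161 -5.07144027] 29.95106533321685
```

View pics/scene2c.png

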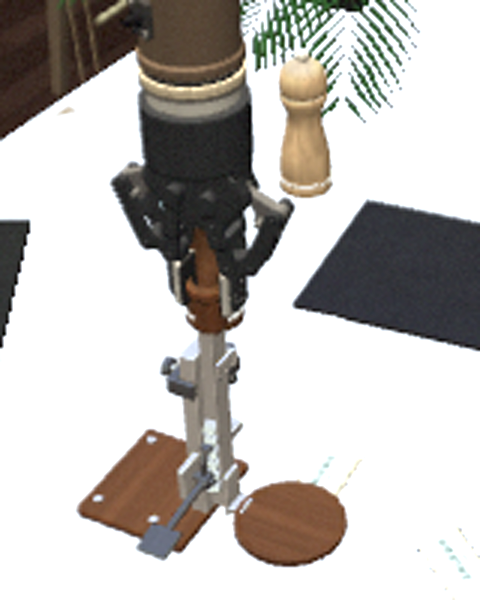

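View pics/top2c.png

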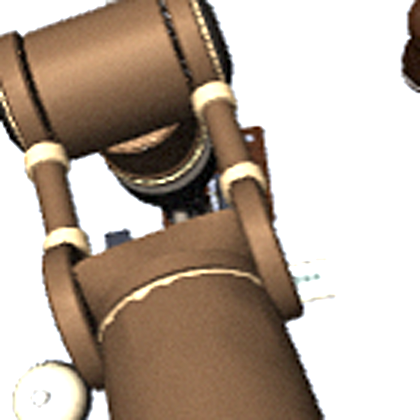

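Run:
```python
from cloud import *
P,c,u,v=cloud("scene","pics/scene2.png.npy")
m=(P[:,0]>540)&(P[:,0]<650)&(P[:,1]>150)&(P[:,1]<260)&(P[:,2]>165)&(P[:,2]<275)
# per z band list X extents by colour class
for z in range(166,275,5):
    k=m&(P[:,2]>=z)&(P[:,2]<z+5)
    br=k&(c[:,2]>c[:,0]+20)
    g=k&~br
    f=lambda s:(s.sum(),np.round([P[s,0].min(),P[s,0].max(),P[s,1].min(),P[s,1].max()]).tolist()) if s.any() else ''
    print(z,f(br),f(g))
print(proj("scene",[[596,204.5,195],[596,204.5,221],[596,204.5,235],[597,205,179]]))
im=cv2.imread('pics/scene2.png')[165:225,260:325]
cv2.imwrite('pics/e.png',np.clip(cv2.resize(im,None,fx=9,fy=9,interpolation=cv2.INTER_NEAREST)*1.8,0,255).astype(np.uint8))
```

```text
166 (np.int64(1), [589.0, 589.0, 210.0, 210.0]) (np.int64(54), [583.0, 619.0, 193.0, 221.0])
171  (np.int64(16), [590.0, 602.0, 199.0, 216.0])
176  (np.int64(16), [589.0, 602.0, 199.0, 216.0])
181  (np.int64(17), [589.0, 603.0, 195.0, 216.0])
186  (np.int64(13), [589.0, 600.0, 206.0, 217.0])
191 (np.int64(5), [588.0, 604.0, 207.0, 213.0]) (np.int64(7), [586.0, 600.0, 204.0, 216.0])
196 (np.int64(16), [584.0, 599.0, 201.0, 217.0]) (np.int64(1), [586.0, 586.0, 199.0, 199.0])
201 (np.int64(20), [585.0, 602.0, 203.0, 218.0]) 
206 (np.int64(18), [585.0, 607.0, 208.0, 217.0]) 
211 (np.int64(13), [586.0, 604.0, 209.0, 218.0]) (np.int64(8), [574.0, 616.0, 206.0, 217.0])
216 (np.int64(16), [586.0, 604.0, 209.0, 217.0]) (np.int64(22), [569.0, 618.0, 208.0, 220.0])
221 (np.int64(8), [583.0, 611.0, 202.0, 219.0]) (np.int64(34), [567.0, 624.0, 193.0, 218.0])
226 (np.int64(22), [582.0, 605.0, 211.0, 222.0]) (np.int64(32), [567.0, 623.0, 194.0, 220.0])
231 (np.int64(31), [583.0, 611.0, 206.0, 219.0]) (np.int64(32), [567.0, 624.0, 195.0, 219.0])
236 (np.int64(1), [586.0, 586.0, 215.0, 215.0]) (np.int64(39), [567.0, 623.0, 197.0, 219.0])
241  (np.int64(33), [566.0, 625.0, 199.0, 220.0])
246  (np.int64(36), [567.0, 618.0, 197.0, 219.0])
251  (np.int64(24), [567.0, 634.0, 198.0, 220.0])
256  (np.int64(62), [550.0, 641.0, 189.0, 223.0])
261  (np.int64(79), [548.0, 646.0, 192.0, 225.0])
266  (np.int64(88), [546.0, 647.0, 189.0, 224.0])
271  (np.int64(40), [544.0, 647.0, 192.0, 224.0])
[[289.95991717 207.42070385]
 [289.26036053 197.84486881]
 [288.87604464 192.57756743]
 [289.88024211 213.16896676]]
```

View pics/e.png

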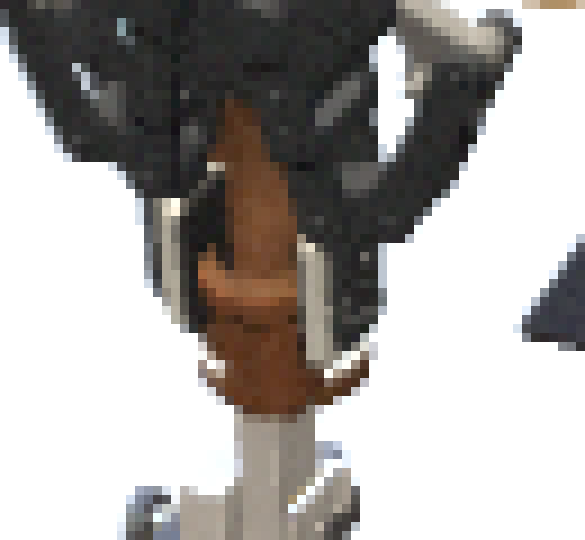

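Run:
```python
from cloud import *
for f in("s1","scene2"):
  P,c,u,v=cloud("scene",f"pics/{f}.png.npy")
  g=(c.max(1)-c.min(1)<25)&(c.sum(1)<400)
  for nm,lo,hi in(("-x",530,582),("+x",612,670)):
    k=g&(P[:,0]>lo)&(P[:,0]<hi)&(P[:,1]>160)&(P[:,1]<250)&(P[:,2]>175)
    print(f,nm,np.round(np.sort(P[k,2])[:8]),P[k&(P[:,2]<np.sort(P[k,2])[0]+25)].mean(0).round())
```

```text
s1 -x [329. 329. 332. 334. 334. 334. 335. 336.] [544. 202. 344.]
s1 +x [330. 330. 331. 331. 331. 331. 332. 333.] [639. 209. 344.]
scene2 -x [211. 212. 215. 216. 216. 217. 218. 218.] [573. 209. 226.]
scene2 +x [213. 214. 215. 217. 218. 218. 220. 220.] [616. 212. 227.]
```

The depth picture shows the real fingertips about 32 mm above the reported TCP (metal tips at z≈211, while the reported z is 179). So the pads are still on the cap. I'll go 23 mm lower and watch the gap.

```bash
python3 -m pendant '{"xyz":[[0,0,0],[0,0,0],[0,0,-0.6],[0,0,-1.2],[0,0,-1.8],[0,0,-2.4],[0,0,-2.4],[0,0,-2.4],[0,0,-2.4],[0,0,-2.4]],"twist":[0,0,0,0,0,0,0,0,0,0],"jaw":[4.8,4.8,4.8,4.8,4.8,4.8,4.8,2,1.5,1.5]}' 25
python3 - <<'E'
from cloud import *
snap("scene","s3.png"); o=get_obs(); print(o['eef_pos'],o['wrist_force'],o['finger_gap'])
P,c,u,v=cloud("scene","pics/s3.png.npy")
g=(c.max(1)-c.min(1)<25)&(c.sum(1)<400)
for nm,lo,hi in(("-x",550,585),("+x",606,650)):
    k=g&(P[:,0]>lo)&(P[:,0]<hi)&(P[:,1]>160)&(P[:,1]<250)&(P[:,2]>172)
    print(nm,np.round(np.sort(P[k,2])[:8]))
im=cv2.imread('pics/s3.png')[165:235,255:330]
cv2.imwrite('pics/s3c.png',np.clip(cv2.resize(im,None,fx=8,fy=8,interpolation=cv2.INTER_NEAREST)*1.8,0,255).astype(np.uint8))
E
```

```text
t: 9.05
eef_pos: [597.3, 205.4, 155.7]
eef_rot: [0.001, 0.672, 0.741, 0.001]
wrist_force: [4.0, -0.3, -1.2]
finger_gap: 28.6
[597.31092903 205.40944516 155.6800158 ] [ 4.790826    0.60233237 -1.27907334] 28.494339765747526
-x [189. 190. 191. 192. 193. 194. 194. 195.]
+x [188. 189. 189. 190. 192. 192. 193. 193.]
```

View pics/s3c.png

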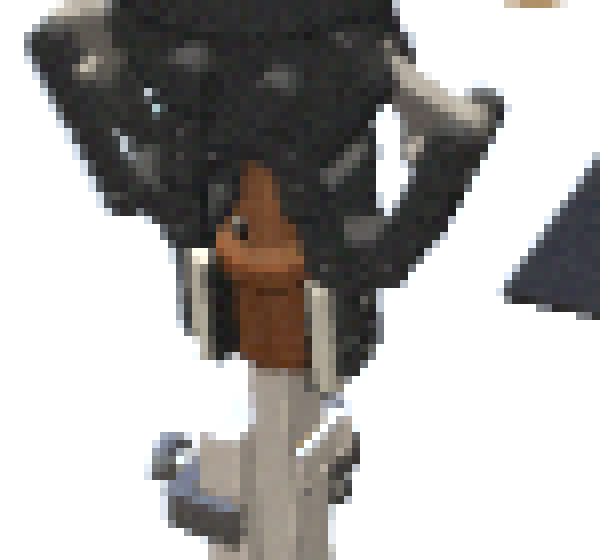

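```bash
python3 -m pendant '{"xyz":[[0,0,0],[-0.2,0,-0.3],[-0.2,0,-0.7],[-0.2,0,-0.7],[-0.2,0,-0.7],[-0.2,0,-0.7],[-0.2,0,-0.7],[-0.2,0,-0.7],[-0.2,0,-0.7],[-0.2,0,-0.7]],"twist":[0,0,0,0,0,0,0,0,0,0],"jaw":[4.2,4.2,4.0,1.5,1.5,1.5,1.5,1.5,1.5,1.5]}' 25
```

```text
t: 10.35
eef_pos: [597.6, 205.7, 148.4]
eef_rot: [0.002, 0.672, 0.741, 0.003]
wrist_force: [9.3, 1.1, -4.2]
finger_gap: 26.7
```

```bash
python3 -m pendant '{"xyz":[[0.15,0,0],[0.3,0,0],[0.3,0,0.3],[0.3,0,0.7],[0.3,0,1.1],[0.3,0,1.5],[0.3,0,1.9],[0.3,0,2.3],[0.3,0,2.7],[0.3,0,2.8]],"twist":[0,0,0,0,0,0,0,0,0,0],"jaw":[1.5,1.5,1.5,1.5,1.5,1.5,1.5,1.5,1.5,1.5]}' 25
```

```text
t: 11.6
eef_pos: [597.1, 205.5, 174.6]
eef_rot: [-0.0, 0.672, 0.741, 0.0]
wrist_force: [5.1, 2.8, -7.5]
finger_gap: 26.7
```

Run:
```python
from cloud import *
snap("scene","s4.png"); o=get_obs(); print(o['eef_pos'],o['wrist_force'],o['finger_gap'])
im=cv2.imread('pics/s4.png')[150:310,240:360]
cv2.imwrite('pics/s4c.png',np.clip(cv2.resize(im,None,fx=4,fy=3.7,interpolation=cv2.INTER_CUBIC)*1.6,0,255).astype(np.uint8))
P,c,u,v=cloud("scene",'pics/s4.png.npy')
brown=(c[:,2]>c[:,0]+25)&(c.sum(1)<330)
k=brown&(P[:,0]>500)&(P[:,0]<575)&(P[:,1]>160)&(P[:,1]<245)&(P[:,2]>10)&(P[:,2]<90); print('plate top z',np.median(P[k,2]))
k=(P[:,1]>280)&(P[:,1]<308)&(P[:,0]>580)&(P[:,0]<602)&(P[:,2]>30)&(P[:,2]<90); print('tab z',np.median(P[k],0))
```

```text
[597.09099946 205.54959426 174.83691782] [ 5.78455539  2.4535036  -6.42213533] 26.75075397662857
plate top z 45.90492509859009
tab z [589.91652228 297.07765066  56.63640494]
```

View pics/s4c.png

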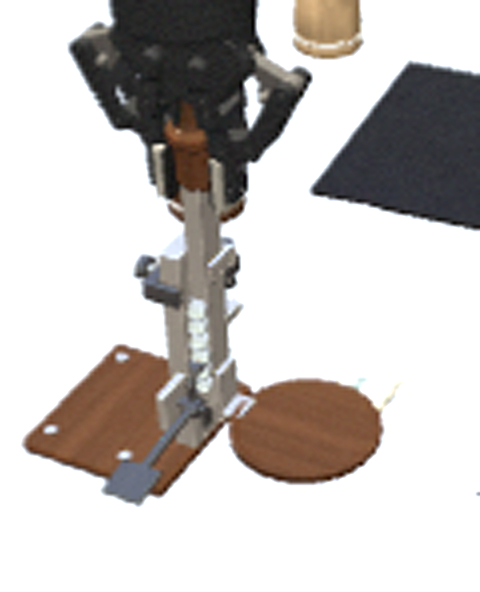

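```bash
python3 -m pendant '{"xyz":[[0,0,0.1],[0,0,0.2],[0,0,0.3],[0,0,0.4],[0,0,0.5],[0,0,0.6],[0,0,0.7],[0,0,0.8],[0,0,0.8],[0,0,0.8]],"twist":[0,0,0,0,0,0,0,0,0,0],"jaw":[1.5,1.5,1.5,1.5,1.5,1.5,1.5,1.5,1.5,1.5]}' 25
python3 -m pendant '{"xyz":[[0,0,0.05],[0,0,0.1],[0,0,0.15],[0,0,0.2],[0,0,0.2],[0,0,0.2],[0,0,0.2],[0,0,0.2],[0,0,0.2],[0,0,0.2]],"twist":[0,0,0,0,0,0,0,0,0,0],"jaw":[1.5,1.5,1.5,1.5,1.5,1.5,1.5,1.5,1.5,1.5]}' 25
```

```text
t: 12.9
eef_pos: [597.1, 205.5, 182.2]
eef_rot: [-0.0, 0.672, 0.741, 0.0]
wrist_force: [6.4, 2.3, -9.7]
finger_gap: 26.6
t: 14.15
eef_pos: [597.1, 205.5, 184.5]
eef_rot: [-0.0, 0.672, 0.741, 0.0]
wrist_force: [4.5, 2.0, -6.5]
finger_gap: 26.7
```

```bash
python3 -m pendant '{"xyz":[[0,0,0.05],[0,0,0.05],[0,0,0.1],[0,0,0.1],[0,0,0.15],[0,0,0.15],[0,0,0.15],[0,0,0.15],[0,0,0.15],[0,0,0.15]],"twist":[0,0,0,0,0,0,0,0,0,0],"jaw":[1.5,1.5,1.5,1.5,1.5,1.5,1.5,1.5,1.5,1.5]}' 25
```

```text
t: 15.4
eef_pos: [597.1, 205.5, 186.1]
eef_rot: [-0.0, 0.672, 0.741, 0.0]
wrist_force: [4.9, 2.3, -7.0]
finger_gap: 26.7
```

```bash
python3 -m pendant '{"xyz":[[0,0,0.05],[0,0,0.05],[0,0,0.1],[0,0,0.1],[0,0,0.15],[0,0,0.15],[0,0,0.15],[0,0,0.15],[0,0,0.15],[0,0,0.15]],"twist":[0,0,0,0,0,0,0,0,0,0],"jaw":[1.5,1.5,1.5,1.5,1.5,1.5,1.5,1.5,1.5,1.5]}' 25
```

```text
t: 16.65
eef_pos: [597.1, 205.5, 187.8]
eef_rot: [-0.0, 0.672, 0.741, 0.0]
wrist_force: [4.9, 2.7, -7.5]
finger_gap: 26.7
```

Rail is at about 46.4 mm with no contact yet, so I'll continue.

```bash
python3 -m pendant '{"xyz":[[0,0,0.05],[0,0,0.05],[0,0,0.1],[0,0,0.1],[0,0,0.15],[0,0,0.15],[0,0,0.15],[0,0,0.15],[0,0,0.15],[0,0,0.15]],"twist":[0,0,0,0,0,0,0,0,0,0],"jaw":[1.5,1.5,1.5,1.5,1.5,1.5,1.5,1.5,1.5,1.5]}' 25
```

```text
t: 17.9
eef_pos: [597.1, 205.5, 189.1]
eef_rot: [-0.0, 0.672, 0.741, 0.0]
wrist_force: [5.5, 3.8, -7.9]
finger_gap: 26.6
```

```bash
python3 -m pendant '{"xyz":[[0,0,0.05],[0,0,0.05],[0,0,0.1],[0,0,0.1],[0,0,0.15],[0,0,0.15],[0,0,0.15],[0,0,0.15],[0,0,0.15],[0,0,0.15]],"twist":[0,0,0,0,0,0,0,0,0,0],"jaw":[1.5,1.5,1.5,1.5,1.5,1.5,1.5,1.5,1.5,1.5]}' 25
```

```text
t: 19.15
eef_pos: [597.1, 205.5, 190.6]
eef_rot: [-0.0, 0.672, 0.741, 0.0]
wrist_force: [5.7, 2.4, -8.2]
finger_gap: 26.4
```

```bash
cat > rail.py <<'E'
from cloud import *
import sys
f=sys.argv[1]
snap("scene",f); o=get_obs(); print(o['t'],o['eef_pos'],o['wrist_force'],o['finger_gap'])
P,c,u,v=cloud("scene",f'pics/{f}.npy')
brown=(c[:,2]>c[:,0]+25)&(c.sum(1)<330)
k=brown&(P[:,0]>500)&(P[:,0]<575)&(P[:,1]>160)&(P[:,1]<245)&(P[:,2]>10)&(P[:,2]<90); print('plate top z',np.median(P[k,2]),'rail~',np.median(P[k,2])-12.5)
k=(P[:,1]>280)&(P[:,1]<308)&(P[:,0]>580)&(P[:,0]<602)&(P[:,2]>30)&(P[:,2]<90); print('tab',np.median(P[k],0))
im=cv2.imread('pics/'+f)[190:280,260:340]
cv2.imwrite('pics/c_'+f,np.clip(cv2.resize(im,None,fx=7,fy=6.6,interpolation=cv2.INTER_NEAREST)*1.6,0,255).astype(np.uint8))
E
python3 rail.py s5.png
```

```text
19.2 [597.06049068 205.54660666 190.54237631] [ 6.4175958   2.69140768 -8.73575314] 26.50580129597821
plate top z 61.93889979101998 rail~ 49.43889979101998
tab [591.27060145 296.66020363  62.72979737]
```

View pics/c_s5.png

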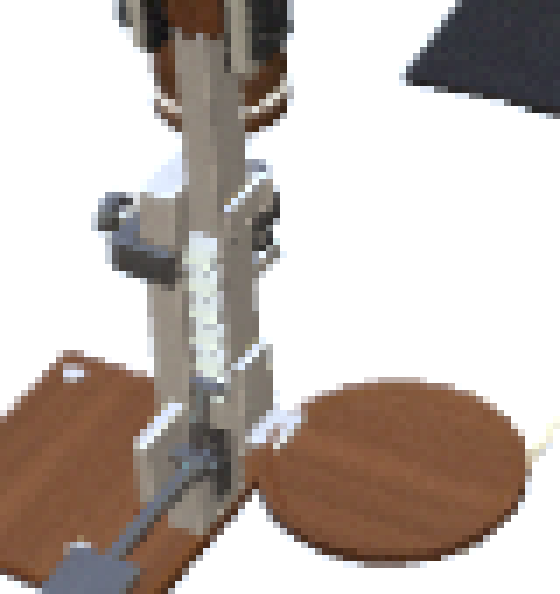

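The rail is tracking at about 49.4 mm and the lug is right below the screw (crop (265,245)). Next is another small step.

```bash
python3 -m pendant '{"xyz":[[0,0,0.05],[0,0,0.05],[0,0,0.1],[0,0,0.1],[0,0,0.1],[0,0,0.15],[0,0,0.15],[0,0,0.15],[0,0,0.15],[0,0,0.15]],"twist":[0,0,0,0,0,0,0,0,0,0],"jaw":[1.5,1.5,1.5,1.5,1.5,1.5,1.5,1.5,1.5,1.5]}' 25
```

```text
t: 20.45
eef_pos: [597.0, 205.5, 191.3]
eef_rot: [-0.0, 0.672, 0.741, 0.0]
wrist_force: [7.9, 3.5, -10.2]
finger_gap: 26.6
```

```bash
python3 -m pendant '{"xyz":[[0,0,0.05],[0,0,0.05],[0,0,0.1],[0,0,0.1],[0,0,0.1],[0,0,0.1],[0,0,0.1],[0,0,0.1],[0,0,0.1],[0,0,0.1]],"twist":[0,0,0,0,0,0,0,0,0,0],"jaw":[1.5,1.5,1.5,1.5,1.5,1.5,1.5,1.5,1.5,1.5]}' 25
```

```text
t: 21.7
eef_pos: [597.0, 205.5, 191.3]
eef_rot: [-0.0, 0.672, 0.741, -0.0]
wrist_force: [7.4, 3.1, -13.3]
finger_gap: 27.0
```

The TCP no longer rises and the force climbs to about 6 N over baseline, so the lug is at the stop. I'll press 0.5 mm more to be sure, then lower onto the pawl.

```bash
python3 -m pendant '{"xyz":[[0,0,0.05],[0,0,0.05],[0,0,0.05],[0,0,-0.1],[0,0,-0.25],[0,0,-0.4],[0,0,-0.55],[0,0,-0.7],[0,0,-0.85],[0,0,-0.85]],"twist":[0,0,0,0,0,0,0,0,0,0],"jaw":[1.5,1.5,1.5,1.5,1.5,1.5,1.5,1.5,1.5,1.5]}' 25
```

```text
t: 22.95
eef_pos: [597.2, 205.6, 186.7]
eef_rot: [-0.0, 0.672, 0.741, 0.0]
wrist_force: [2.8, 2.5, -1.0]
finger_gap: 27.0
```

```bash
python3 -m pendant '{"xyz":[[0,0,0],[0,0,0],[0,0,0],[0,0,0],[0,0,4],[0,0,8.5],[-0.5,-1,9],[-2,-4,9],[-4.7,-9,9],[-4.7,-9,9]],"twist":[0,0,0,0,0,0,0,0,0,0],"jaw":[4.5,6,7,8,8.5,8.5,8.5,8,7,6]}' 25
python3 rail.py s6.png
```

```text
t: 24.2
eef_pos: [547.3, 112.3, 274.6]
eef_rot: [-0.001, 0.673, 0.739, -0.002]
wrist_force: [-0.1, 1.0, -0.1]
finger_gap: 59.8
24.25 [548.6692299  113.84614442 275.15001973] [0.08611114 0.56232698 0.31633937] 59.86094929662651
plate top z 57.99066847894289 rail~ 45.49066847894289
tab [590.95147794 296.16041975  67.82068336]
```

View pics/s6.png

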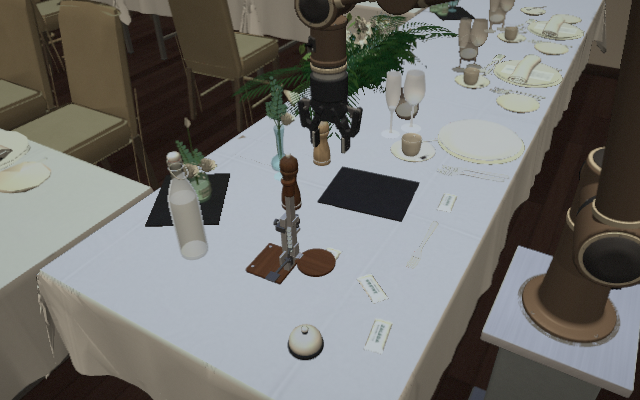

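The plate stands at 46 mm and the tab is back at 68 mm, so the rail rests on the pawl. I'll check the fingertip position from this depth image.

Run:
```python
from cloud import *
P,c,u,v=cloud("scene","pics/s6.png.npy")
k=(P[:,0]>480)&(P[:,0]<620)&(P[:,1]>70)&(P[:,1]<160)&(P[:,2]>270)&(P[:,2]<345)
for z in range(275,345,8):
    q=k&(P[:,2]>=z)&(P[:,2]<z+8)
    if q.any():
        x=P[q,0]; a=P[q][x<549]; b=P[q][x>=549]
        for s in(a,b): print(z,len(s), np.round([s[:,0].min(),s[:,0].max(),s[:,1].min(),s[:,1].max()]) if len(s) else '')
# packet
k=(P[:,2]>7)&(P[:,2]<20)&(P[:,0]>515)&(P[:,0]<580)&(P[:,1]>80)&(P[:,1]<165)&(c.sum(1)>250)
print(k.sum(),cv2.minAreaRect(P[k][:,:2].astype(np.float32)))
print(get_obs()['eef_pos'])
snap("top","t6.png")
```

```text
307 3 [510. 511. 110. 116.]
307 6 [576. 582. 105. 124.]
315 19 [504. 516. 113. 122.]
315 28 [575. 589. 102. 129.]
323 29 [503. 515. 103. 123.]
323 30 [575. 590. 103. 128.]
331 30 [502. 518. 106. 122.]
331 35 [575. 590.  99. 128.]
339 24 [502. 515. 103. 120.]
339 24 [574. 590. 104. 127.]
71 ((547.9954223632812, 107.87286376953125), (40.932594299316406, 31.559804916381836), 1.744390845298767)
[548.6692299  113.84614442 275.15001973]
```

View pics/t6.png

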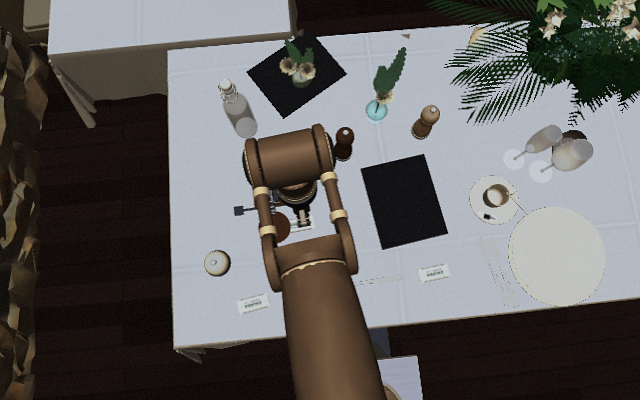

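```bash
python3 -m pendant '{"xyz":[[0.2,0,-5],[0.2,0,-10],[0.2,0,-15],[0.2,0,-20],[0.2,0,-25],[0.2,0,-28],[0.2,0,-28],[0.2,0,-28],[0.2,0,-28],[0.2,0,-28]],"twist":[0,0,0,0,0,0,0,0,0,0],"jaw":[6,6,6,6,6,6,6,6,6,6]}' 30
python3 rail.py s7.png
python3 - <<'E'
from cloud import *
P,c,u,v=cloud("scene","pics/s7.png.npy")
k=(P[:,0]>480)&(P[:,0]<620)&(P[:,1]>70)&(P[:,1]<150)&(P[:,2]>20)&(P[:,2]<75)&(c.sum(1)<450)
for z in range(20,75,6):
    q=k&(P[:,2]>=z)&(P[:,2]<z+6)
    if q.any(): print(z,q.sum(),np.round([P[q,0].min(),P[q,0].max(),P[q,1].min(),P[q,1].max()]))
cv2.imwrite('pics/s7c.png',cv2.resize(cv2.imread('pics/s7.png')[180:300,270:400],None,fx=5,fy=5))
E
```

```text
t: 25.55
eef_pos: [553.5, 115.5, -2.2]
eef_rot: [0.001, 0.672, 0.741, 0.001]
wrist_force: [-0.5, 0.1, 0.1]
finger_gap: 59.7
25.6 [553.2125904  115.44785318  -2.42624199] [ 0.16375707 -0.05087637 -0.42256283] 60.036429870389725
plate top z 58.049903120013354 rail~ 45.549903120013354
tab [590.96385012 296.41053962  67.93384765]
32 3 [516. 585. 107. 118.]
38 21 [513. 596. 108. 129.]
44 26 [509. 593. 107. 132.]
50 33 [507. 593. 106. 130.]
56 31 [507. 594. 107. 130.]
62 27 [509. 588. 104. 130.]
68 27 [508. 592. 106. 131.]
74 5 [509. 587. 112. 130.]
```

View pics/s7c.png

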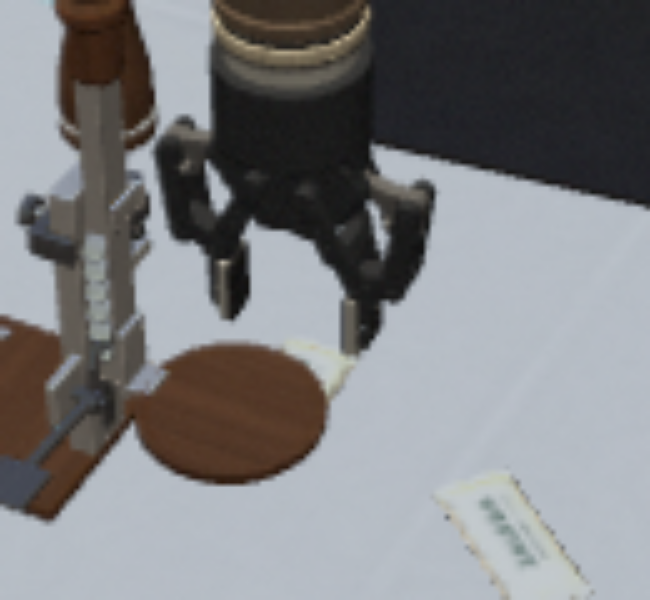

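The tips are at z≈33 and straddle the packet (crop (315,350)). I'll centre, go down 27 mm and grip.

```bash
python3 -m pendant '{"xyz":[[-0.25,-0.3,-1],[-0.25,-0.3,-2],[-0.25,-0.3,-2.7],[-0.25,-0.3,-2.7],[-0.25,-0.3,-2.7],[-0.25,-0.3,-2.7],[-0.25,-0.3,-2.7],[-0.25,-0.3,-2.7],[-0.25,-0.3,-2.7],[-0.25,-0.3,-2.7]],"twist":[0,0,0,0,0,0,0,0,0,0],"jaw":[6,6,6,6,3.5,3.5,3.5,3.5,3.5,3.5]}' 30
```

```text
t: 26.85
eef_pos: [550.0, 112.3, -30.5]
eef_rot: [0.0, 0.672, 0.741, 0.0]
wrist_force: [0.7, -0.6, 0.9]
finger_gap: 38.3
```

```bash
python3 -m pendant '{"xyz":[[0,0,0.8],[0,-1.5,1.4],[0,-4,1.5],[0,-7,2],[1,-12,5],[2,-18,6],[3,-24,6],[4,-29,6],[4.1,-31.3,6],[4.1,-31.3,6]],"twist":[0,0,0,0,0,0,0,0,0,0],"jaw":[3.5,3.5,3.5,3.5,3.5,3.5,3.5,3.5,3.5,3.5]}' 30
python3 - <<'E'
from cloud import *
for n in("scene","top"): snap(n,n+"8.png")
o=get_obs(); print(o['eef_pos'],o['finger_gap'])
a=cv2.imread('pics/scene8.png')[130:330,240:440]; cv2.imwrite('pics/s8c.png',cv2.resize(a,None,fx=3,fy=3))
P,c,u,v=cloud("scene","pics/scene8.png.npy")
k=(c.sum(1)>380)&(P[:,2]>30)&(P[:,2]<95)&(P[:,0]>520)&(P[:,0]<660)&(P[:,1]>-280)&(P[:,1]<-100)
print(k.sum(),np.median(P[k],0),P[k].min(0),P[k].max(0))
E
```

```text
t: 28.1
eef_pos: [589.9, -202.3, 29.2]
eef_rot: [-0.0, 0.673, 0.74, -0.0]
wrist_force: [0.5, 0.7, 0.0]
finger_gap: 38.3
[ 589.4594679  -199.57783529   28.73078409] 38.13468810772279
212 [ 583.99317402 -168.73369581   70.79330983] [ 564.13477217 -220.91259054   62.77395141] [ 610.65363655 -135.02541711   76.47107347]
```

View pics/s8c.png

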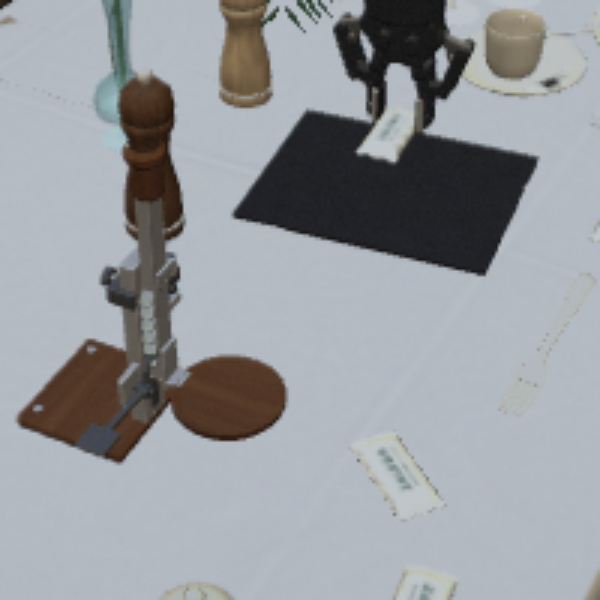

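The packet is out and level over the slate (crop (390,135)), its centre near (585,-177). Lowering it now.

```bash
python3 -m pendant '{"xyz":[[0,0,-2],[0,0,-4],[0,0,-5],[0,0,-5.25],[0,0,-5.25],[0,0,-5.25],[0,0,-5.25],[0,0,-5.25],[0,0,-5.25],[0,0,-5.25]],"twist":[0,0,0,0,0,0,0,0,0,0],"jaw":[3.5,3.5,3.5,3.5,3.5,3.5,4.6,6,7,7]}' 30
python3 -m pendant '{"xyz":[[0,0,0],[0,0,3],[0,0,8],[0,0,13],[0,0,18],[0,6,20],[0,12,22],[0,18,22],[0,24,22],[0,30,22]],"twist":[0,0,0,0,0,0,0,0,0,0],"jaw":[7,7,7,7,5,3,0,0,0,0]}' 30
python3 - <<'E'
from cloud import *
for n in("scene","top"): snap(n,n+"9.png")
o=get_obs(); print(o['t'],o['eef_pos'],o['finger_gap'])
for n in("scene","top"):
  P,c,u,v=cloud(n,f"pics/{n}9.png.npy")
  k=(c.sum(1)>330)&(P[:,2]>8)&(P[:,2]<28)&(P[:,0]>520)&(P[:,0]<660)&(P[:,1]>-260)&(P[:,1]<-100)
  print(n,k.sum(),np.median(P[k,2]),np.ptp(P[k,2]),cv2.minAreaRect(P[k][:,:2].astype(np.float32)))
P,c,u,v=cloud("scene","pics/scene9.png.npy")
k=(P[:,1]>275)&(P[:,1]<312)&(P[:,0]>570)&(P[:,0]<612)&(P[:,2]>60)&(P[:,2]<75); print('tab',P[k].min(0),P[k].max(0),np.median(P[k,2]))
E
```

```text
t: 29.45
eef_pos: [590.6, -200.8, -23.2]
eef_rot: [0.0, 0.672, 0.741, 0.0]
wrist_force: [-0.6, 0.2, 0.6]
finger_gap: 69.7
t: 30.7
eef_pos: [590.4, 101.1, 197.0]
eef_rot: [0.0, 0.672, 0.741, 0.0]
wrist_force: [0.6, 0.1, -0.4]
finger_gap: -0.3
30.8 [589.8983749  105.23486286 196.81344834] 0.11512703160836948
scene 230 16.734762150458145 15.598980794755537 ((586.46533203125, -176.0072479248047), (39.587894439697266, 94.85116577148438), 7.2211785316467285)
top 372 16.42841461359769 15.236665827642991 ((588.334716796875, -178.26365661621094), (38.91872024536133, 88.82560729980469), 5.350607395172119)
tab [577.46212494 275.7309985   62.13855553] [604.89365781 311.4093685   71.25471206] 67.64669515605412
```

View pics/scene9.png

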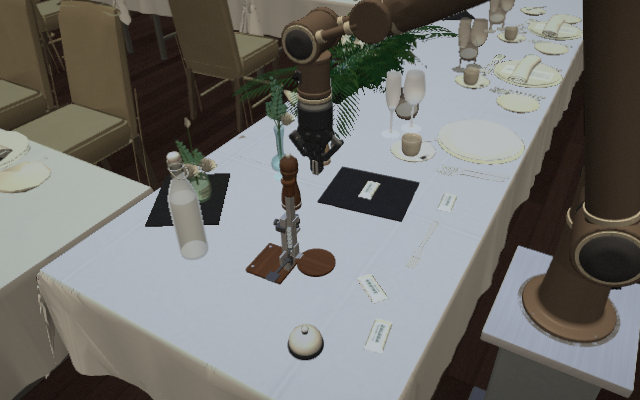

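The packet lies flat on the slate, about 2 mm from its middle. Next I go over the knob to the tab with the fingers shut.

```bash
python3 -m pendant '{"xyz":[[0,0,5],[0,0,10],[0.1,5,10],[0.2,11,10],[0.3,17,10],[0.3,19.9,10],[0.3,19.9,10],[0.3,19.9,10],[0.3,19.9,10],[0.3,19.9,10]],"twist":[0,0,0,0,0,0,0,0,0,0],"jaw":[0,0,0,0,0,0,0,0,0,0]}' 30
python3 -m pendant '{"xyz":[[0,0,-5],[0,0,-10],[0,0,-15],[0,0,-20],[0,0,-23],[0,0,-24],[0,0,-24],[0,0,-24],[0,0,-24],[0,0,-24]],"twist":[0,0,0,0,0,0,0,0,0,0],"jaw":[0,0,0,0,0,0,0,0,0,0]}' 30
python3 rail.py s10.png
python3 - <<'E'
from cloud import *
P,c,u,v=cloud("scene","pics/s10.png.npy")
k=(P[:,0]>555)&(P[:,0]<630)&(P[:,1]>265)&(P[:,1]<330)&(P[:,2]>72)&(P[:,2]<130)
for z in range(72,130,6):
    q=k&(P[:,2]>=z)&(P[:,2]<z+6)
    if q.any(): print(z,q.sum(),np.round([P[q,0].min(),P[q,0].max(),P[q,1].min(),P[q,1].max()]))
cv2.imwrite('pics/s10c.png',np.clip(cv2.resize(cv2.imread('pics/s10.png')[180:300,230:350],None,fx=5,fy=5)*1.5,0,255).astype(np.uint8))
E
```

```text
t: 32.05
eef_pos: [593.9, 296.9, 296.9]
eef_rot: [0.0, 0.673, 0.74, 0.0]
wrist_force: [-0.6, 0.9, 0.4]
finger_gap: -0.0
t: 33.3
eef_pos: [594.3, 298.6, 58.0]
eef_rot: [0.0, 0.672, 0.741, 0.001]
wrist_force: [-0.1, -0.6, 0.5]
finger_gap: -0.4
33.35 [594.08460763 298.51958778  57.63880006] [ 0.44653597  0.44305221 -0.4812493 ] 0.1804139664179161
plate top z 58.028445932610346 rail~ 45.528445932610346
tab [590.03884671 296.64636725  68.04785403]
90 8 [583. 598. 296. 310.]
96 21 [580. 604. 291. 311.]
102 29 [579. 604. 289. 310.]
108 27 [579. 606. 290. 311.]
114 31 [578. 607. 293. 311.]
120 26 [578. 606. 295. 311.]
126 10 [586. 598. 305. 310.]
```

View pics/s10c.png

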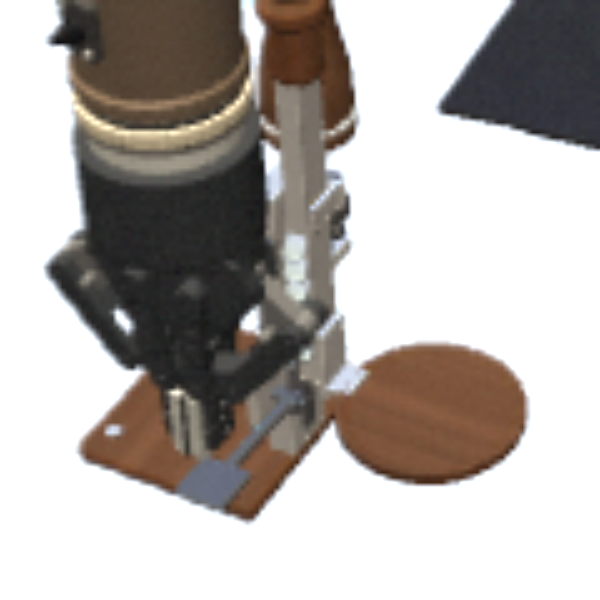

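The shut tips are at z≈92 over the tab at z≈68 (crop (213,480)), nearly centred. Now pressing gently.

```bash
python3 -m pendant '{"xyz":[[0,-0.1,-0.8],[0,-0.1,-1.5],[0,-0.1,-1.8],[0,-0.1,-2.1],[0,-0.1,-2.4],[0,-0.1,-2.7],[0,-0.1,-3.0],[0,-0.1,-3.3],[0,-0.1,-3.4],[0,-0.1,-3.4]],"twist":[0,0,0,0,0,0,0,0,0,0],"jaw":[0,0,0,0,0,0,0,0,0,0]}' 30
python3 rail.py s11.png
```

```text
t: 34.6
eef_pos: [593.9, 297.2, 22.7]
eef_rot: [0.0, 0.672, 0.741, 0.0]
wrist_force: [-0.6, -0.6, 1.3]
finger_gap: -0.1
34.65 [593.8435814  297.2383023   22.76281584] [0.69852139 0.34786635 0.55018156] -0.056739801848299
plate top z 18.09554265820068 rail~ 5.5955426582006815
tab [585.4279182  303.60564044  64.33238274]
```

View pics/c_s11.png

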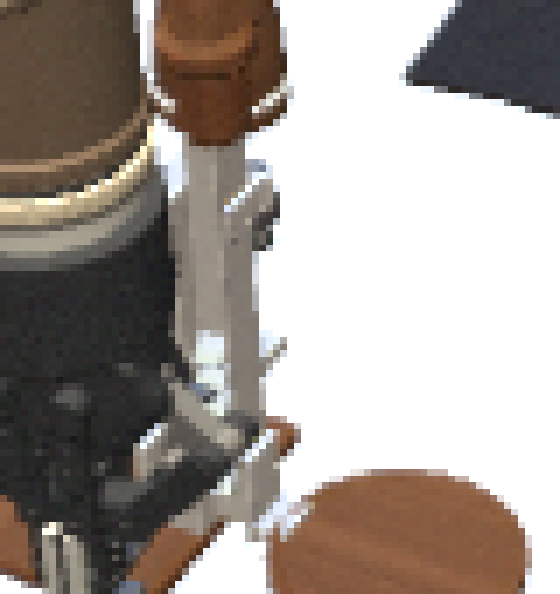

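The pawl has cleared and the plate is sinking. I'll hold it 2 mm further down until the plate is home.

```bash
python3 -m pendant '{"xyz":[[0,0,-0.1],[0,0,-0.2],[0,0,-0.2],[0,0,-0.2],[0,0,-0.2],[0,0,-0.2],[0,0,-0.2],[0,0,-0.2],[0,0,-0.2],[0,0,-0.2]],"twist":[0,0,0,0,0,0,0,0,0,0],"jaw":[0,0,0,0,0,0,0,0,0,0]}' 30
python3 rail.py s12.png
```

```text
t: 35.9
eef_pos: [593.6, 297.3, 20.7]
eef_rot: [0.0, 0.672, 0.741, 0.0]
wrist_force: [1.9, -0.7, 1.7]
finger_gap: 0.2
35.95 [593.6125972  297.282563    20.69210271] [0.31244067 0.34206685 1.13176199] 0.2867069256582362
plate top z 12.549807499507686 rail~ 0.04980749950768626
tab [585.7681653  304.46343236  63.13186003]
```

The plate is home (0.0 mm). I'll release the tab and lift clear.

```bash
python3 -m pendant '{"xyz":[[0,0,0.5],[0,0,1],[0,0,1.5],[0,0,2.2],[0,0,4],[0,0,8],[0,0,13],[0,0,18],[0,0,22],[0,0,22]],"twist":[0,0,0,0,0,0,0,0,0,0],"jaw":[0,0,0,0,0,0,0,0,0,0]}' 30
python3 rail.py s13.png
python3 - <<'E'
from cloud import *
snap("top","t13.png")
for cam in("scene","top"):
  P,c,u,v=cloud(cam,"pics/"+("s13.png" if cam=="scene" else "t13.png")+".npy")
  k=(c.sum(1)>330)&(P[:,2]>8)&(P[:,2]<28)&(P[:,0]>520)&(P[:,0]<660)&(P[:,1]>-260)&(P[:,1]<-100)
  print(cam,np.median(P[k,2]),cv2.minAreaRect(P[k][:,:2].astype(np.float32)))
E
```

```text
t: 37.2
eef_pos: [596.8, 298.6, 247.7]
eef_rot: [0.002, 0.672, 0.741, 0.005]
wrist_force: [-0.1, -0.2, -0.4]
finger_gap: -0.2
37.25 [594.97231581 297.84578735 244.30029417] [-0.35860326 -0.35846573  0.38323189] 0.07046474716949809
plate top z 12.54737299780089 rail~ 0.047372997800890104
tab [589.56023859 296.88234478  65.07489876]
scene 16.973691757574738 ((587.7289428710938, -176.9000244140625), (39.960060119628906, 90.62603759765625), 6.961933612823486)
top 16.552173881637593 ((587.9573974609375, -177.68569946289062), (38.152347564697266, 88.8335952758789), 5.823923110961914)
```

View pics/s13.png

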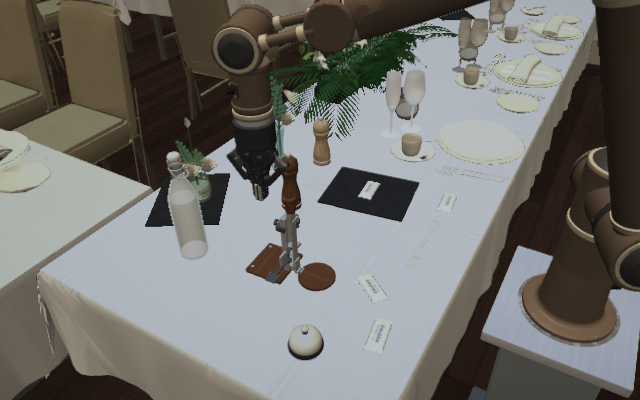

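Run:
```python
from cloud import *
im,d=snap("scene","s14.png")
for f in("s10","s9x","s13","s14","scene9"):
  try: P,c,u,v=cloud("scene",f"pics/{f}.png.npy")
  except Exception: continue
  k=(P[:,1]>283)&(P[:,1]<308)&(P[:,0]>580)&(P[:,0]<602)&(P[:,2]>50)&(P[:,2]<80)&(c.sum(1)<330)
  A=np.c_[P[k,1]-296.5,np.ones(k.sum())]; s=np.linalg.lstsq(A,P[k,2],rcond=None)[0]
  print(f,k.sum(),np.percentile(P[k,2],[10,50,90]).round(1),s, P[k].mean(0).round(1))
o=get_obs(); print(o['t'],o['eef_pos'],o['wrist_force'])
```

```text
s10 77 [65.9 68.1 69.9] [-2.74395721e-02  6.79605247e+01] [590.3 296.4  68. ]
s13 81 [63.  65.1 67.2] [-0.1047326  65.01376353] [590.3 297.   65. ]
s14 82 [62.6 64.4 66.5] [-6.17058014e-02  6.44515107e+01] [590.2 296.5  64.4]
scene9 81 [66.  67.9 69.7] [-2.59825393e-04  6.78239141e+01] [590.4 296.   67.8]
37.35 [592.72413534 296.88349094 239.92694   ] [0.47653126 0.2445533  0.02756589]
```

Run:
```python
from cloud import *
z=[];zp=[]
for i in range(8):
  snap("scene","q.png")
  P,c,u,v=cloud("scene","pics/q.png.npy")
  k=(P[:,1]>283)&(P[:,1]<308)&(P[:,0]>580)&(P[:,0]<602)&(P[:,2]>50)&(P[:,2]<80)&(c.sum(1)<330)
  z.append(P[k,2].mean())
  brown=(c[:,2]>c[:,0]+25)&(c.sum(1)<330)
  k=brown&(P[:,0]>500)&(P[:,0]<575)&(P[:,1]>160)&(P[:,1]<245)&(P[:,2]>5)&(P[:,2]<90); zp.append(P[k,2].mean())
print(np.round(z,2),np.round(zp,2)); o=get_obs(); print(o['t'],o['eef_pos'],abs(o['joint_velocities']).max())
from scipy import ndimage
a,b=imaging.get_image("top")
```

```text
[64.85 64.89 64.74 64.82 64.96 65.19 64.69 64.82] [12.4  12.27 12.48 12.43 12.4  12.35 12.38 12.34]
37.75 [593.27699428 297.14084175 239.82013851] 0.004224917855420562
```

Run:
```python
from cloud import *
print(np.abs(cv2.imread('pics/scene0.png').astype(int)-cv2.imread('pics/q.png').astype(int)).max())
A,cA,u,v=cloud("top","pics/top0.png.npy");
for cam,l in(("scene","service_bell"),("scene","table_fork"),("scene","pepper_mill")):
    d=np.load('pics/q.png.npy')
    for o in finder.cut_out(cam,l)[:1]:
        vv,uu=np.nonzero(o["mask"]&(d>0)); print(l,o["p"],np.round(o["rect"]),np.median(to_world(cam,uu,vv,d[vv,uu]),0).round())
```

```text
183
service_bell 0.87 [304. 341.  38.  36.] [446. 390.  33.]
table_fork 0.78 [421. 246.  33.  49.] [362.  -3.   5.]
pepper_mill 0.65 [290. 183.  22.  57.] [738.  -4.  93.]
```

```bash
python3 -c "
from workcell import hand_in
print(hand_in())"
```

```text
the job is handed in; nothing more can be done
None
```

The job is done and handed in at about 38 s of the 72 s allowed. No verdict came back, so what follows is my own measurement.

**What I did**
- I lifted the rail by its knob until the lug stopped on the screw at about 50 mm. At the stop I read about 6 N over the lifting load, then pressed 0.5 mm further without a reading there. I then lowered the rail onto the 46 mm tooth.
- I slid the packet out, laid it on the slate and pressed the tab with 1 to 2 N measured at the wrist until the plate was down.

**Last checks**
- **Plate:** home, with the rail at about 0 to 0.4 mm.
- **Packet:** flat on the slate, about 2 mm from its middle.
- **Bystanders:** the bell and the mill were found where they started. The fork's detected middle was about 8 mm from the start estimate, but the two cut-outs differ and nothing went near it.
- **Gripper:** clear of everything.

**What disagreed**
- **Pawl not fully back:** the tab settled steadily about 3 mm below its rest height. That puts the pawl at roughly 0.045 rad, inside the 0.06 limit but not at 0. I take it to be riding the tooth flank with the rail home.
- **Fingertip height:** the camera showed the real fingertips about 32 mm above the reported TCP height. My first closes caught the knob's cap, so I worked from the camera heights after that.

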